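Slide the mounting plate out to the pointer and hold it

ROBOT

A 7-joint arm with a two-finger parallel gripper is mounted at the origin on the work surface. World frame = base frame: x ahead of the robot, y to its left, z up, the work surface at z = 0. Lengths are in m, angles in rad, forces in N, time in s.
With the tool pointing down it reaches from about 0.425 to 0.925 m from the base axis. Payload 6.8 kg.
Tool frame: the origin (TCP) lies on the centre line of the jaws, within the pads' length; the fingertips stand 25 mm ahead of it and the grasp point (between the pads) lies 6 mm ahead of it; x points along the fingers, y is the direction in which the jaws open and shut, and the axes are right-handed (so a half turn about x gives the same grasp; the last joint's range is limited). The gripper opens to 85 mm and grips with 20 to 120 N. Pads are 22 mm wide; open, the fingers measure 114 mm over their backs; the gripper's body (76 mm by 85 mm) begins 54 mm behind the grasp point. The pads swing forward as they close: fully open they stand 13 mm farther back than shut.
Start: joints at [-1.233, 0.477, 0.022, 1.555, -0.011, 1.109, -0.083], TCP at [0.291, 0.609, 0.256] pointing down, gripper open.
Joint ranges: [-2.96, 2.96], [-0.34, 2.1], [-1.41, 1.46], [0.24, 2.44], [-1.37, 4.51], [0.17, 1.92], [-2.96, 2.96]. Speed limits (rad/s): [2.39, 2.39, 3.14, 3.14, 3.14, 3.14, 3.14].

INTERFACE

Orientations are given as [roll, pitch, yaw] about the fixed x, y, z axes, in that order (R = Rz(yaw) Ry(pitch) Rx(roll)).
In Python, from rig import ctrl gives the robot as it stands.
- The arm moves only by the shell command python3 -m jog 'ROWS' [FORCE]. ROWS is JSON, one flat list of numbers, 7 for each row, row after row: the shift along the world's x, y, z in m, then the turn, a rotation vector about the world's x, y, z in rad, then the opening, from 0 (shut) to 1 (fully open). In form: [tx, ty, tz, rx, ry, rz, claw, tx, ty, tz, rx, ry, rz, claw, ...]. A call has 1 to 8 rows; each row shifts and turns the commanded pose from where the row before left it; what a row does not reach is not made up. A row lasts 1/12 s, in which the tool goes at most 41.7 mm and 7.16 degrees, less where a joint would pass 70% of its speed; a pose out of reach is approached as far as the arm can. A call with a gripper value outside its range is refused whole. The fingers move at their own pace and stop on an object; FORCE is the grip in N (left out, the last holds). Time passes only in rows, so rows that do not move let the fingers close. It gives the time, the measured TCP pose, the force and the opening at its end, in the units of the state.
- ctrl.state(): the state, without advancing time (a new reading comes with each control period).
- ctrl.camera(name): name is "side" or "top"; returns the picture (400x640x3 uint8, blue, green, red); there is no depth.
- ctrl.camera_info(name): a dict with "mtx" (3x3 intrinsics, pixels), "extrinsics" (4x4, takes a point from world to camera coordinates). Camera axes: x right, y down, z forward; pixel columns grow to the right and rows downward; lengths in m; the calibration is good to about 2 mm. A picture is of the moment at which its call begins. camera_info takes no time and is no camera call.
- ctrl.hand_in(): hands the job in, once; it reports no verdict.
The state is a dict: "time_s": time; "joint_positions": joint angles; "joint_vel": joint speeds; "joint_torque": joint torques, N m; "position": TCP position; "tool_rot": TCP orientation; "force": force on the tool from outside, world axes, zero at the start; "torque": the same for the moment, N m; "gripper_width": opening from 0.0 (shut) to 1.0 (fully open).
Only numpy, scipy, OpenCV 4.12 (cv2) and the standard library are available. Lean on these libraries where they do the work, as an engineer would, in place of code of your own. Each camera call takes 0.05 s, during which the arm holds its last target.

TASK

Lift the intake trumpet off the aluminium plate that lies on the dark steel bench riser and stand it upright, flare down, in the steel parts tray, without dropping it. Then slide the plate straight out over the riser's edge until its outer end is level with the tip of the pointer stand's needle, without bumping the stand; it would now tip by itself, so finish while still holding it down flat on the riser with the fingers. Leave the other things where they are.

Things in the scene. Friction and masses are not known exactly. Their poses are not given: they have to be found in the camera images.
- trumpet_center (a point): Aluminium intake trumpet (hollow bell mouth) standing flare down on the middle of the plate. Point on its axis, half-way up (40 mm above its lower rim); z is its axis, up. 80 mm high; flare 76 mm across at the foot, narrowing to a straight tube 44 mm across over the top 30 mm (wall 4 mm). 0.16 kg. Grip it across the tube.
- trumpet: The same trumpet; origin at the centre of its lower rim.
- plate: Loose aluminium plate 80 mm (x) by 280 mm (y) by 8 mm, about 0.55 kg, lying on the riser; origin at the centre of its underside, z up, -y is outward. On top it carries a round collar (56 mm across, 14 mm high, 100 mm outward of the centre) and near its inner end an upright lug.
- plate_lug (a point): Centre (half-way up) of the plate's upright lug: 12 mm thick along the plate's x, 36 mm long along y, 40 mm high (it rises 20 mm above and below this point; its foot is the plate's top face). Grip it across its 12 mm to slide and hold the plate. It is 110 mm inward of the plate's centre, 250 mm from plate_end. Axes as the plate's.
- plate_end (a point): Middle of the plate's outer end face, half-way up its 8 mm thickness. Axes as the plate's; -y is outward.
- riser: Fixed dark steel welded bench riser, 110 mm (x) by 240 mm (y), flat top 80 mm above the bench; origin at the centre of its underside. -y is outward: the outer edge is 120 mm from the centre along -y. At the start the plate lies along it, overhanging that edge by 40 to 60 mm; at the pointer it overhangs by 165 to 190 mm, beyond its balance point.
- pointer_tip (a point): Tip of the pointer stand's horizontal needle, 84 mm above the bench, beside the plate's path on the riser's +x side, 18 mm clear of the plate's long edge (58 mm from the riser's centre line). Axes as the riser's; the plate's end must come level with it along y.
- gauge: Fixed pointer stand with that needle: steel foot 44 mm square, column 12 mm thick and 123 mm tall whose axis is 56 mm beyond the needle tip along +x. The needle is 4 mm thick. Origin on the bench, 36 mm along +x from straight below the needle tip.
- tray_in (a point): Centre of the floor of the fixed steel parts tray, 3 mm above the bench. The inside measures 174 mm (x) by 234 mm (y); walls 32 mm high from the bench. The half towards +y is free.
- spare_center (a point): A second, identical trumpet already standing in the tray's -y half, about 60 mm from the tray's centre: leave it. Point half-way up its axis.
- bush: Black rubber bush, 24 mm across and 24 mm high, in a corner of the tray's -y half. Leave it.
- piston: Aluminium piston, 52 mm across and 48 mm high, on the bench beneath the plate's overhang. Leave it.
- driver: Screwdriver lying on the bench to the left of the riser. Leave it.
- wrench: Wrench lying on the bench between the riser and the tray. Leave it.
There are look-alikes about, which are no part of the job. What is shaped like the trumpet but yellow is not meant.

How it is judged:
By the outcome, as a careful person would: the job done as asked, in the order asked, and still so for the second after the job is handed in, while the arm keeps its last pose, push and grip.
It also fails if it takes over 58 s, if anything falls off the work surface, if the arm or the gripper's body presses on something with over 40 N, if the wrist force passes 120 N, or if a joint passes its speed limit or range.

## Working session

There is one attempt and no reset: what is moved stays moved. The work goes in short steps, Python scripts to look and compute and a shell command to move; the robot and the scene stay as the last step left them, time stands still between calls to the robot, and variables do not carry over. Pictures are saved under pics/ and viewed, and the job is handed in when it is done.

```bash
ls; mkdir -p pics; python3 - <<'E'
from rig import ctrl
import cv2
for n in("side","top"):
    im=ctrl.camera(n); cv2.imwrite(f"pics/{n}0.png",im)
    i=ctrl.camera_info(n); print(n,i["mtx"],i["extrinsics"])
print(ctrl.state())
E
```

```text
pics
side [[361.48266017   0.         321.84894529]
 [  0.         361.48266017 198.47361025]
 [  0.           0.           1.        ]] [[ 0.81709919 -0.57632567  0.01405802 -0.50412286]
 [-0.37951833 -0.55610678 -0.73939913  0.27465506]
 [ 0.43395246  0.59882716 -0.67312056  0.89868284]
 [ 0.          0.          0.          1.        ]]
top [[455.17032684   0.         326.20054052]
 [  0.         455.17032684 197.89181493]
 [  0.           0.           1.        ]] [[-2.21465794e-02 -9.99745619e-01 -4.26917601e-03 -1.05842710e-02]
 [-9.90001370e-01  2.25253465e-02 -1.39247606e-01  5.85659162e-01]
 [ 1.39308349e-01  1.14263194e-03 -9.90248392e-01  1.26384008e+00]
 [ 0.00000000e+00  0.00000000e+00  0.00000000e+00  1.00000000e+00]]
{'time_s': 0.1, 'joint_positions': array([-1.23309151,  0.47768982,  0.02234241,  1.556335  , -0.01152131,
        1.10926904, -0.0830821 ]), 'joint_vel': array([ 0.00142813, -0.00153823, -0.00147189, -0.00279027,  0.00169375,
       -0.00023013,  0.00019407]), 'joint_torque': array([ 4.88080317e-03, -5.97755599e+01,  1.61406700e+00, -2.81957334e+01,
        1.28751725e-02,  4.94270440e-03,  1.19196164e-05]), 'position': array([0.29084484, 0.60859894, 0.25544882]), 'tool_rot': array([-1.51121466,  1.56922292, -1.95699065]), 'force': array([-0.65283246,  0.26185458,  0.50645602]), 'torque': array([-0.05255353,  0.0116596 , -0.0154349 ]), 'gripper_width': 0.9999349282854284}
```

View pics/side0.png

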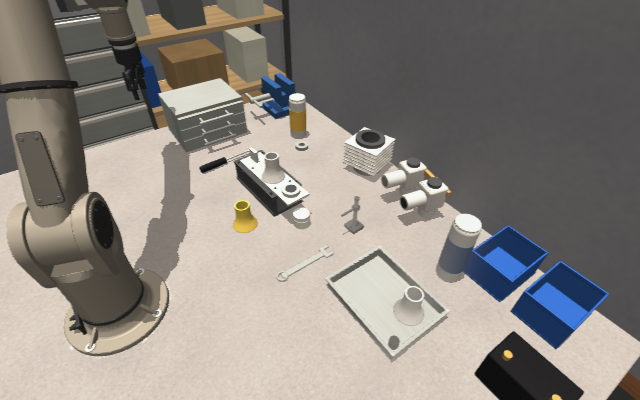

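View pics/top0.png

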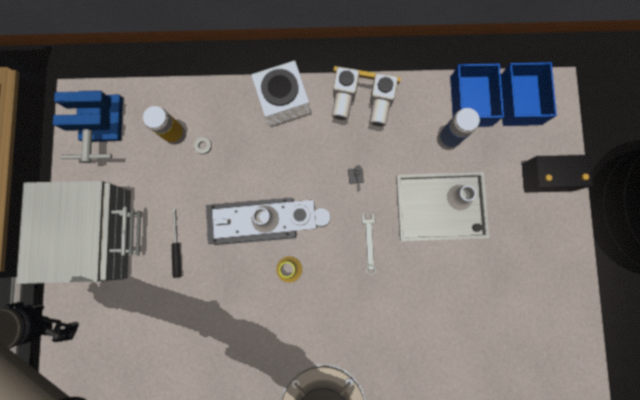

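The top view shows the plate and riser (207–316, 200–243), trumpet at (264,216), lug at about (224,221), gauge at (355,176), tray at (397–488, 172–240) and spare at (467,194). I'll zoom in for measurement.

```bash
cat > h.py <<'E'
import numpy as np,cv2
from rig import ctrl
I={n:ctrl.camera_info(n) for n in("side","top")}
def ray(n,u,v):
    E=I[n]["extrinsics"];R=E[:3,:3];t=E[:3,3]
    d=R.T@np.linalg.solve(I[n]["mtx"],[u,v,1.]);return -R.T@t,d
def onz(n,u,v,z):
    o,d=ray(n,u,v);return o+d*(z-o[2])/d[2]
def proj(n,p):
    E=I[n]["extrinsics"];q=I[n]["mtx"]@(E[:3,:3]@np.asarray(p)+E[:3,3]);return q[:2]/q[2]
def tri(a,b):
    P=[I[n]["mtx"]@I[n]["extrinsics"][:3] for n in("side","top")]
    X=cv2.triangulatePoints(P[0],P[1],np.array(a,float),np.array(b,float));return (X[:3]/X[3]).ravel()
def crop(im,x,y,w,h,s,f):
    cv2.imwrite(f,cv2.resize(im[y:y+h,x:x+w],None,fx=s,fy=s,interpolation=cv2.INTER_CUBIC))
E
python3 - <<'E'
from h import *
t=cv2.imread("pics/top0.png");s=cv2.imread("pics/side0.png")
crop(t,200,160,180,100,4.4,"pics/t1.png");crop(t,380,160,120,90,6,"pics/t2.png");crop(s,225,140,150,110,5,"pics/s1.png")
E
```

```text
(no output)
```

View pics/t1.png

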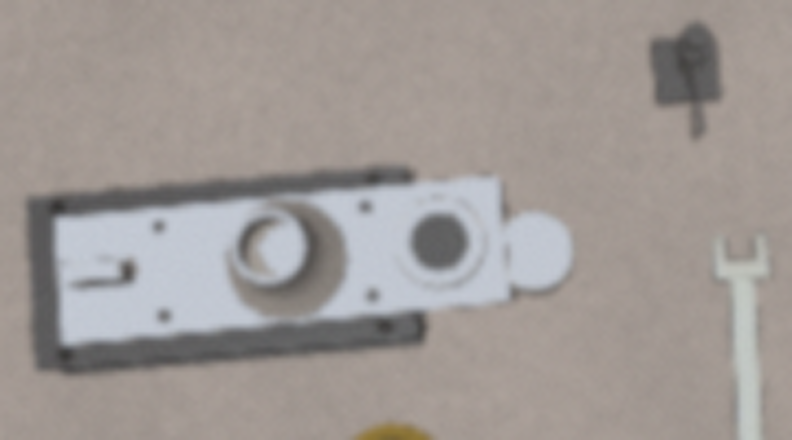

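View pics/t2.png

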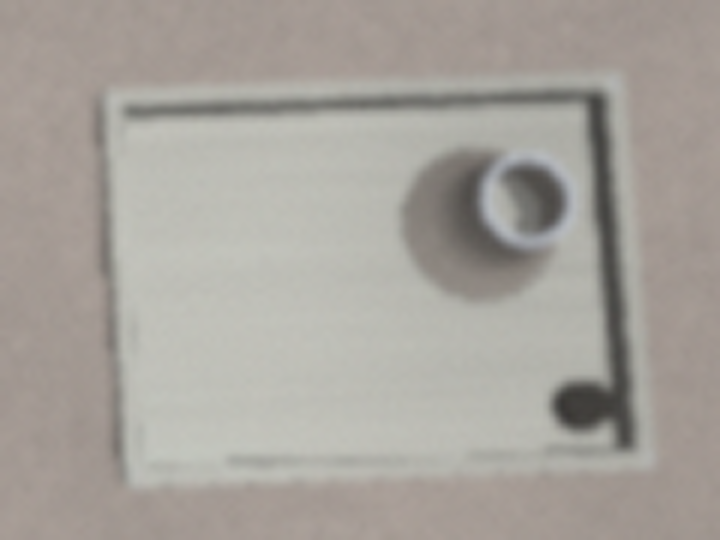

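View pics/s1.png

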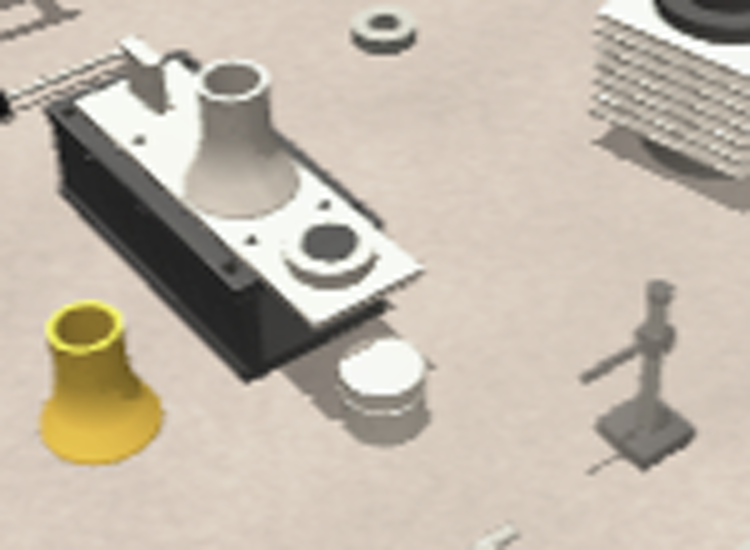

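```bash
python3 - <<'E'
from h import *
np.set_printoptions(precision=4,suppress=True)
T=lambda u,v:(200+(u+.5)/4.4-.5,160+(v+.5)/4.4-.5)
T2=lambda u,v:(380+(u+.5)/6-.5,160+(v+.5)/6-.5)
S=lambda u,v:(225+(u+.5)/5-.5,140+(v+.5)/5-.5)
print("plate corners z.088")
c=[onz("top",*T(*p),.088) for p in((54,215),(500,178),(510,300),(62,347))]
for p in c: print(p)
c=np.array(c);print("L",np.linalg.norm(c[1]-c[0]),np.linalg.norm(c[2]-c[3]),"W",np.linalg.norm(c[1]-c[2]),np.linalg.norm(c[0]-c[3]),"ctr",c.mean(0))
d=((c[1]-c[0])+(c[2]-c[3]));print("yaw of -y dir",np.degrees(np.arctan2(d[1],d[0])))
print("side corners",[onz("side",*S(*p),.088) for p in((424,268),(318,325),(75,98))])
r=[onz("top",*T(*p),.08) for p in((28,198),(412,168),(423,340),(38,368))]
for p in r:print("riser",p)
print("trumpet top z.168",onz("top",*T(272,245),.168),onz("side",*S(234,80),.168),tri(S(234,80),T(272,245)))
print("collar",onz("top",*T(440,241),.102))
print("needle tip top",onz("top",*T(697,136),.084),onz("side",*S(584,380),.084),tri(S(584,380),T(697,136)))
print("lug top z.128",onz("side",*S(130,42),.128), onz("top",*T(98,271),.108))
print("tray outer z.032",*[onz("top",*T2(*p),.032) for p in((107,90),(620,75),(652,465),(130,485))])
print("tray inner far",*[onz("top",*T2(*p),.032) for p in((124,105),(605,92),(632,448),(143,465))])
print("spare top",onz("top",*T2(526,201),.083),"bush",onz("top",*T2(580,405),.027))
print("piston",onz("top",*T(535,252),.048))
E
```

```text
plate corners z.088
[0.5564 0.2919 0.088 ]
[0.5734 0.0121 0.088 ]
[0.4967 0.0073 0.088 ]
[0.4737 0.2858 0.088 ]
L 0.28028618839225594 0.27950860119406246 W 0.07687190221611276 0.08284058805263252 ctr [0.525  0.1493 0.088 ]
yaw of -y dir -85.90507374801989
side corners [array([0.5774, 0.0116, 0.088 ]), array([0.4982, 0.0047, 0.088 ]), array([0.4791, 0.2883, 0.088 ])]
riser [0.5685 0.3105 0.08  ]
riser [0.5821 0.0678 0.08  ]
riser [0.4735 0.0623 0.08  ]
riser [0.4615 0.3027 0.08  ]
trumpet top z.168 [0.526  0.1437 0.168 ] [0.5282 0.145  0.168 ] [0.5263 0.1432 0.1696]
collar [0.5331 0.0495 0.102 ]
needle tip top [ 0.5979 -0.1126  0.084 ] [ 0.6017 -0.1165  0.084 ] [ 0.6    -0.1138  0.082 ]
lug top z.128 [0.5172 0.272  0.128 ] [0.5187 0.2593 0.108 ]
tray outer z.032 [ 0.6502 -0.2321  0.032 ] [ 0.6519 -0.4806  0.032 ] [ 0.4634 -0.4826  0.032 ] [ 0.4594 -0.2346  0.032 ]
tray inner far [ 0.6426 -0.24    0.032 ] [ 0.6437 -0.4728  0.032 ] [ 0.4716 -0.4737  0.032 ] [ 0.4688 -0.2412  0.032 ]
spare top [ 0.5839 -0.4152  0.083 ] bush [ 0.4929 -0.452   0.027 ]
piston [ 0.5302 -0.0084  0.048 ]
```

```bash
python3 - <<'E'
from h import *
from scipy.spatial.transform import Rotation as R
np.set_printoptions(precision=4,suppress=True)
s=ctrl.state();print(R.from_euler('xyz',s["tool_rot"]).as_matrix(),s["position"])
for p in((103,282),(103,182),(130,280)):print("box",onz("top",*p,0.15),onz("top",*p,0.0))
print(tri((178,122),(103,282)),tri((245,102),(103,182)))
t=cv2.imread("pics/top0.png");s=cv2.imread("pics/side0.png")
crop(s,150,60,130,100,6,"pics/s2.png")
E
```

```text
[[-0.0006  0.4312  0.9023]
 [-0.0015  0.9023 -0.4312]
 [-1.     -0.0016  0.0001]] [0.2908 0.6086 0.2554]
box [0.3653 0.553  0.15  ] [0.3604 0.6263 0.    ]
box [0.6258 0.565  0.15  ] [0.6539 0.6399 0.    ]
box [0.3688 0.4839 0.15  ] [0.3644 0.5484 0.    ]
[0.3681 0.5602 0.1337] [0.6354 0.5735 0.129 ]
```

View pics/s2.png

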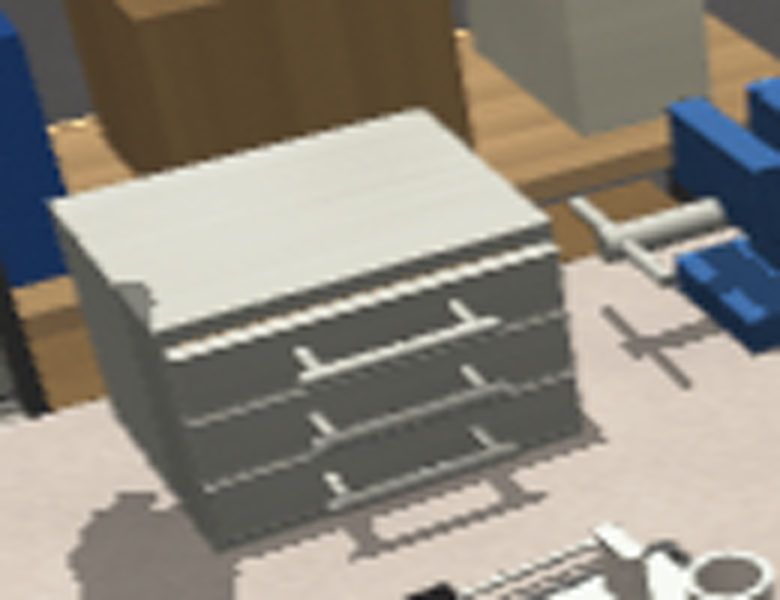

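```bash
python3 -m jog '[0.0147,-0.0291,0,0,0,-0.066,1, 0.0147,-0.0291,0,0,0,-0.066,1, 0.0147,-0.0291,0,0,0,-0.066,1, 0.0147,-0.0291,0,0,0,-0.066,1, 0.0147,-0.0291,0,0,0,-0.066,1, 0.0147,-0.0291,0,0,0,-0.066,1, 0.0147,-0.0291,0,0,0,-0.066,1, 0.0147,-0.0291,0,0,0,-0.066,1]'
python3 -m jog '[0.0147,-0.0291,0,0,0,-0.066,1, 0.0147,-0.0291,0,0,0,-0.066,1, 0.0147,-0.0291,0,0,0,-0.066,1, 0.0147,-0.0291,0,0,0,-0.066,1, 0.0147,-0.0291,0,0,0,-0.066,1, 0.0147,-0.0291,0,0,0,-0.066,1, 0.0147,-0.0291,0,0,0,-0.066,1, 0.0147,-0.0291,0,0,0,-0.066,1]'
python3 -m jog '[0,0,0,0,0,0,1,0,0,0,0,0,0,1]'
python3 - <<'E'
from h import *
from scipy.spatial.transform import Rotation as R
s=ctrl.state();M=R.from_euler('xyz',s["tool_rot"]).as_matrix();print(M.round(4),s["position"],s["joint_positions"],s["force"])
print(np.degrees(np.arctan2(M[1,1],M[0,1])))
E
```

```text
time_s: 0.77
position: [0.4089, 0.3745, 0.256]
tool_rot: [-1.443, 1.57, -2.42]
force: [0.6, -0.0, 0.4]
gripper_width: 1.003
time_s: 1.43
position: [0.5264, 0.1419, 0.2561]
tool_rot: [-1.603, 1.57, -3.108]
force: [0.9, -0.6, 0.2]
gripper_width: 1.001
time_s: 1.6
position: [0.5267, 0.1412, 0.2561]
tool_rot: [-0.294, 1.57, -1.801]
force: [-0.4, 0.8, -0.2]
gripper_width: 1.003
[[-2.000e-04  9.979e-01  6.470e-02]
 [-7.000e-04  6.470e-02 -9.979e-01]
 [-1.000e+00 -2.000e-04  7.000e-04]] [0.5267171  0.14119752 0.25612206] [-0.71659604  0.27419514  0.4122116   1.88962619 -0.12819372  1.00386961
 -0.1842616 ] [-0.41418029  0.83097017 -0.18629742]
3.710471174141555
```

```bash
python3 -m jog '[0,0.0025,-0.025,0,0,0,1, 0,0,-0.025,0,0,0,1, 0,0,-0.024,0,0,0,1, 0,0,-0.02,0,0,0,1, 0,0,0,0,0,0,1]'
python3 - <<'E'
from h import *
s=ctrl.camera("side");t=ctrl.camera("top");crop(s,225,100,130,120,5,"pics/s3.png");crop(t,200,150,130,100,6,"pics/t3.png")
E
```

```text
time_s: 2.02
position: [0.5229, 0.147, 0.1584]
tool_rot: [-1.325, 1.563, -2.823]
force: [-0.2, 0.9, -0.3]
gripper_width: 1.0
```

View pics/s3.png

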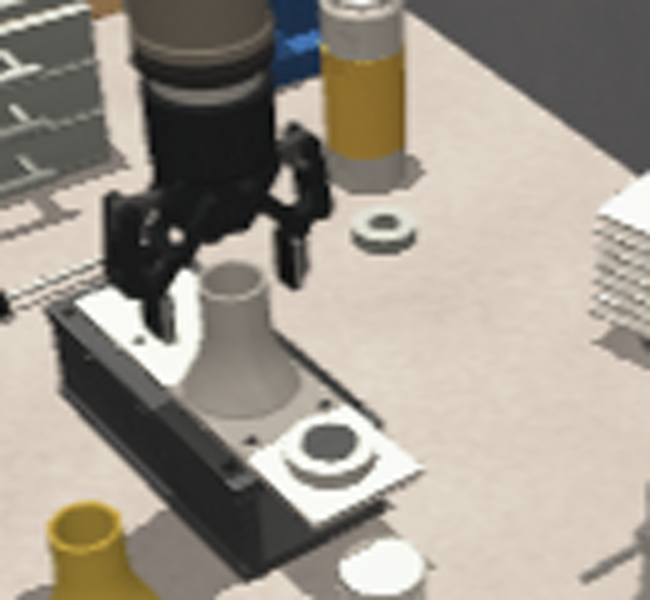

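View pics/t3.png

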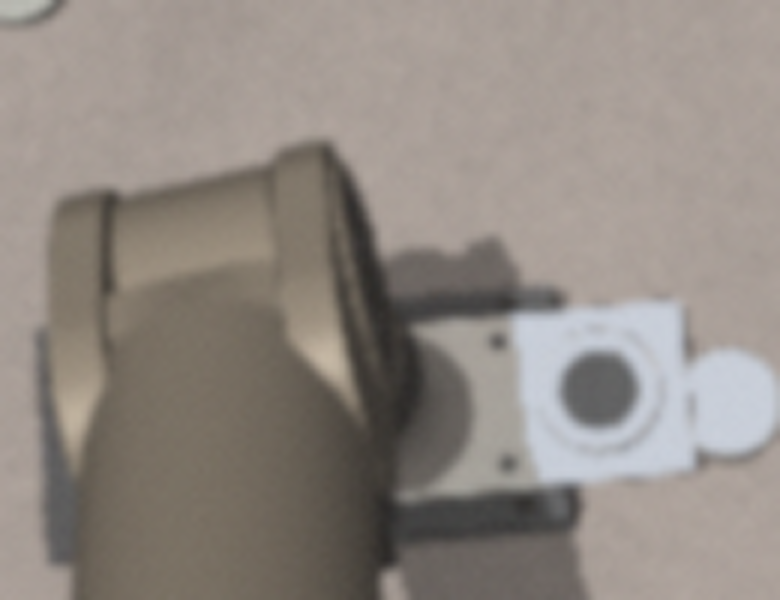

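The side view shows the open fingers straddling the tube, level with its top part. I'll settle the arm before closing.

```bash
python3 -m jog '[0,0,0,0,0,0,1,0,0,0,0,0,0,1]'
python3 - <<'E'
from h import *
from scipy.spatial.transform import Rotation as R
s=ctrl.state();M=R.from_euler('xyz',s["tool_rot"]).as_matrix();print(M.round(4),s["position"],s["joint_positions"],s["force"])
E
```

```text
time_s: 2.28
position: [0.5271, 0.1467, 0.1638]
tool_rot: [2.015, 1.568, 0.514]
force: [-0.3, 0.2, 0.5]
gripper_width: 1.001
[[ 0.0023  0.9976  0.0696]
 [ 0.0013  0.0696 -0.9976]
 [-1.      0.0024 -0.0011]] [0.52708665 0.14665427 0.16377612] [-0.68404584  0.39464013  0.37475143  1.97160414 -0.19669602  0.80736462
 -0.12954603] [-0.26157402  0.23453824  0.52111123]
```

```bash
python3 -m jog '[0,-0.003,-0.003,0,0,0,1, 0,0,0,0,0,0,0.75, 0,0,0,0,0,0,0.6, 0,0,0,0,0,0,0.5, 0,0,0,0,0,0,0.45, 0,0,0,0,0,0,0.4, 0,0,0,0,0,0,0.35, 0,0,0,0,0,0,0.3]' 40
python3 -m jog '[0,0,0,0,0,0,0.2, 0,0,0,0,0,0,0.2,0,0,0,0,0,0,0.2, 0,0,0,0,0,0,0.2]' 40
```

```text
time_s: 2.95
position: [0.5264, 0.1429, 0.1597]
tool_rot: [2.127, 1.57, 0.625]
force: [-0.8, -0.9, 5.0]
gripper_width: 0.509
time_s: 3.28
position: [0.5265, 0.1429, 0.1598]
tool_rot: [2.076, 1.57, 0.574]
force: [-0.5, -1.6, 5.8]
gripper_width: 0.502
```

```bash
python3 -m jog '[0,0,0.005,0,0,0,0.2, 0,0,0.01,0,0,0,0.2, 0,0,0.015,0,0,0,0.2, 0,0,0.02,0,0,0,0.2, 0,0,0.02,0,0,0,0.2, 0,0,0.01,0,0,0,0.2, 0,0,0,0,0,0,0.2]' 40
python3 - <<'E'
from h import *
s=ctrl.camera("side");t=ctrl.camera("top");crop(s,225,80,130,120,5,"pics/s4.png")
E
```

```text
time_s: 3.87
position: [0.5276, 0.1433, 0.2419]
tool_rot: [1.96, 1.566, 0.459]
force: [1.1, -0.4, -2.7]
gripper_width: 0.504
```

View pics/s4.png

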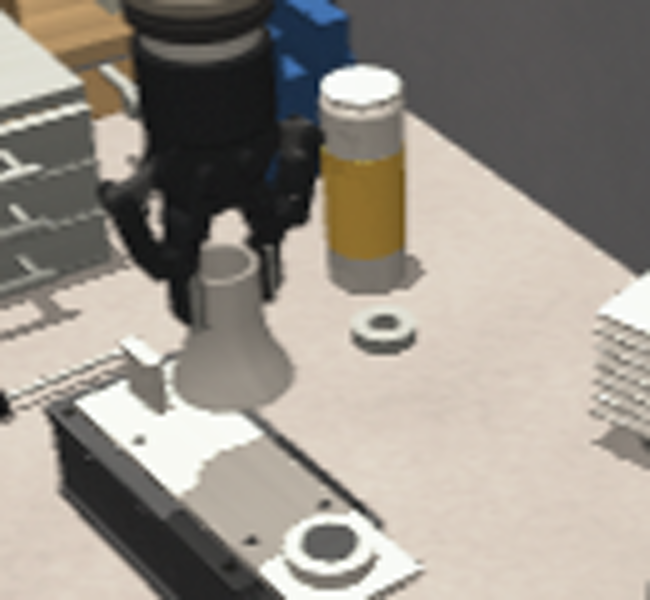

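The trumpet is held upright and lifted clear of the plate. Next I'll carry it to the tray.

```bash
python3 -m jog '[0,-0.01,0,0,0,0,0.2, 0.002,-0.02,0,0,0,0,0.2, 0.002,-0.028,0,0,0,0,0.2, 0.002,-0.03,0,0,0,0,0.2, 0.002,-0.03,0,0,0,0,0.2, 0.002,-0.03,0,0,0,0,0.2, 0.002,-0.03,0,0,0,0,0.2, 0.002,-0.03,0,0,0,0,0.2]'
python3 -m jog '[0.002,-0.03,0,0,0,0,0.2, 0.002,-0.03,0,0,0,0,0.2, 0.002,-0.03,0,0,0,0,0.2, 0.002,-0.03,0,0,0,0,0.2, 0.002,-0.03,0,0,0,0,0.2, 0.001,-0.03,0,0,0,0,0.2, 0,-0.025,0,0,0,0,0.2, 0,-0.018,0,0,0,0,0.2]'
python3 -m jog '[0,-0.012,0,0,0,0,0.2,0,0,0,0,0,0,0.2,0,0,0,0,0,0,0.2]'
python3 - <<'E'
from h import *
from scipy.spatial.transform import Rotation as R
st=ctrl.state();M=R.from_euler('xyz',st["tool_rot"]).as_matrix();print(M.round(4),st["position"],st["joint_positions"])
s=ctrl.camera("side");t=ctrl.camera("top");crop(s,310,200,150,120,5,"pics/s5.png");crop(t,200,140,300,120,2.6,"pics/t5.png")
E
```

```text
time_s: 4.63
position: [0.539, -0.0673, 0.238]
tool_rot: [-1.45, 1.568, -2.952]
force: [0.0, -0.3, -1.7]
gripper_width: 0.504
time_s: 5.3
position: [0.5492, -0.2917, 0.2378]
tool_rot: [-1.321, 1.568, -2.826]
force: [1.0, 0.5, -1.2]
gripper_width: 0.505
time_s: 5.55
position: [0.5505, -0.2999, 0.2383]
tool_rot: [-2.128, 1.569, 2.652]
force: [0.6, 1.6, -1.6]
gripper_width: 0.498
[[-1.700e-03  9.977e-01  6.780e-02]
 [ 9.000e-04  6.780e-02 -9.977e-01]
 [-1.000e+00 -1.600e-03 -1.000e-03]] [ 0.55053059 -0.2999499   0.23833143] [ 0.00472643  0.45587317  0.53925974  1.72180537 -0.26534423  1.03919403
  0.70301237]
```

View pics/s5.png

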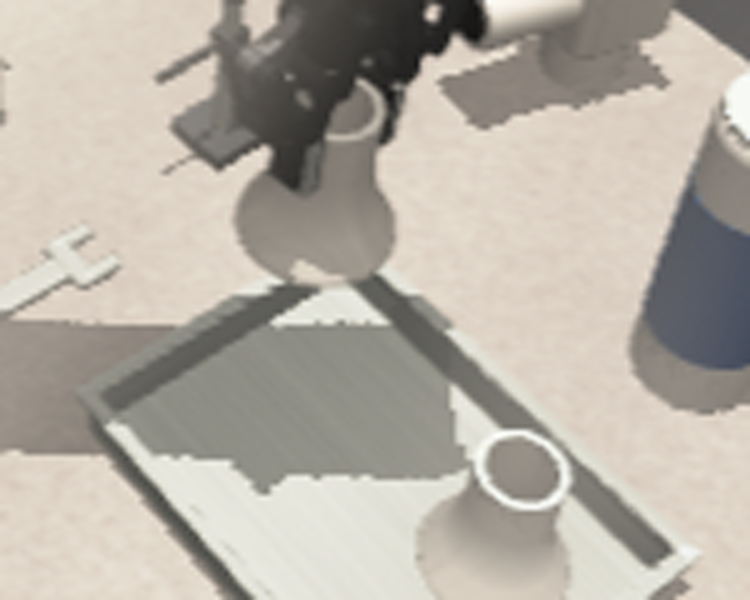

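View pics/t5.png

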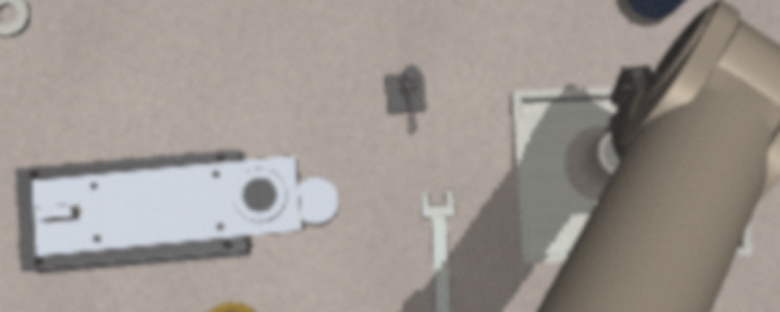

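```bash
python3 - <<'E'
from h import *
p=np.array([.5505,-.300,.0]);
for z in(.166,.246): 
    q=proj("side",p+[0,0,z]);print((q-[310,200])*5)
for z in(.003,.083): 
    q=proj("side",[.5839,-.4152,z]);print((q-[310,200])*5)
E
```

```text
[317.52703342 226.94221491]
[337.64610606 107.95225549]
[484.9520087  557.26363084]
[514.39737234 467.01391335]
```

The trumpet's rim and foot sit where an upright axis projects (317,227 and 338,108 in the crop). Next I'll lower it.

```bash
python3 -m jog '[0,0,-0.015,0,0,0,0.2, 0,0,-0.025,0,0,0,0.2, 0,0,-0.025,0,0,0,0.2, 0,0,-0.025,0,0,0,0.2, 0,0,-0.025,0,0,0,0.2, 0,0,-0.02,0,0,0,0.2, 0,0,-0.01,0,0,0,0.2, 0,0,0,0,0,0,0.2]'
python3 -m jog '[0,0,0,0,0,0,0.2,0,0,-0.005,0,0,0,0.2,0,0,-0.005,0,0,0,0.2,0,0,0,0,0,0,0.2]'
```

```text
time_s: 6.32
position: [0.5504, -0.2976, 0.092]
tool_rot: [-2.207, 1.566, 2.577]
force: [-0.7, 0.2, -1.8]
gripper_width: 0.503
time_s: 6.65
position: [0.5513, -0.2999, 0.0843]
tool_rot: [1.923, 1.57, 0.421]
force: [-0.4, 0.5, -2.2]
gripper_width: 0.503
```

```bash
python3 -m jog '[0,0,-0.004,0,0,0,0.2,0,0,-0.003,0,0,0,0.2,0,0,0,0,0,0,0.2]'
python3 -m jog '[0,0,-0.002,0,0,0,0.2,0,0,0,0,0,0,0.2]'
```

```text
time_s: 6.9
position: [0.551, -0.2999, 0.0768]
tool_rot: [-2.205, 1.57, 2.576]
force: [-0.9, -0.6, -2.3]
gripper_width: 0.499
time_s: 7.07
position: [0.5511, -0.3, 0.075]
tool_rot: [-2.015, 1.57, 2.766]
force: [-0.5, -0.6, -2.2]
gripper_width: 0.504
```

```bash
python3 -m jog '[0,0,-0.0015,0,0,0,0.2,0,0,0,0,0,0,0.2]'
python3 - <<'E'
from h import *
s=ctrl.camera("side");crop(s,310,200,150,120,5,"pics/s6.png")
E
```

```text
time_s: 7.23
position: [0.5513, -0.3001, 0.0748]
tool_rot: [2.594, 1.57, 1.092]
force: [-2.3, 1.5, 6.2]
gripper_width: 0.506
```

View pics/s6.png

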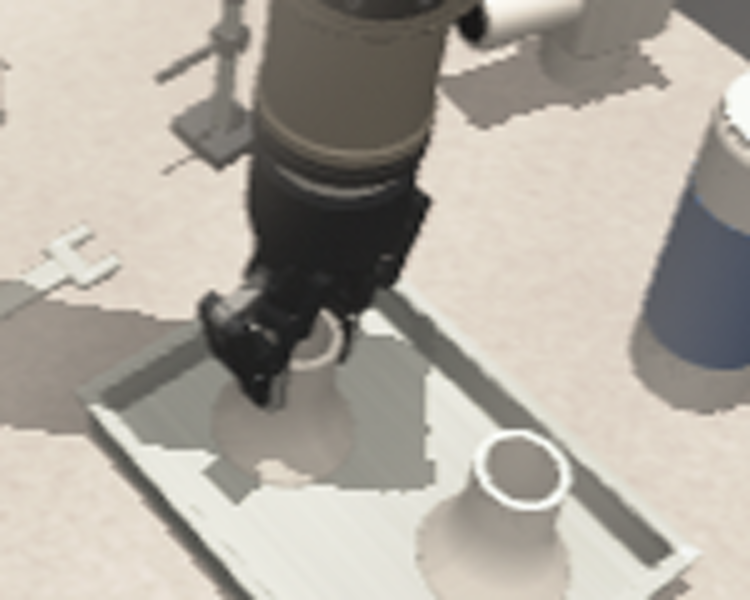

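The force flipped to +6 N at TCP z = 0.0748, so the foot is on the tray floor. I'll open and rise.

```bash
python3 -m jog '[0,0,0,0,0,0,0.55,0,0,0,0,0,0,0.65,0,0,0,0,0,0,0.75,0,0,0,0,0,0,0.9,0,0,0,0,0,0,1,0,0,0,0,0,0,1,0,0,0,0,0,0,1]'
python3 -m jog '[0,0,0.01,0,0,0,1,0,0,0.02,0,0,0,1,0,0,0.03,0,0,0,1,0,0,0.03,0,0,0,1,0,0,0.03,0,0,0,1,0,0,0.03,0,0,0,1,0,0,0.01,0,0,0,1]'
python3 - <<'E'
from h import *
s=ctrl.camera("side");crop(s,310,200,150,120,5,"pics/s7.png")
E
```

```text
time_s: 7.87
position: [0.5513, -0.3001, 0.0738]
tool_rot: [-0.875, 1.571, -2.376]
force: [-0.5, -0.4, 0.7]
gripper_width: 1.002
time_s: 8.45
position: [0.5528, -0.3016, 0.2394]
tool_rot: [1.113, 1.564, -0.39]
force: [-0.1, -0.6, 1.0]
gripper_width: 0.999
```

View pics/s7.png

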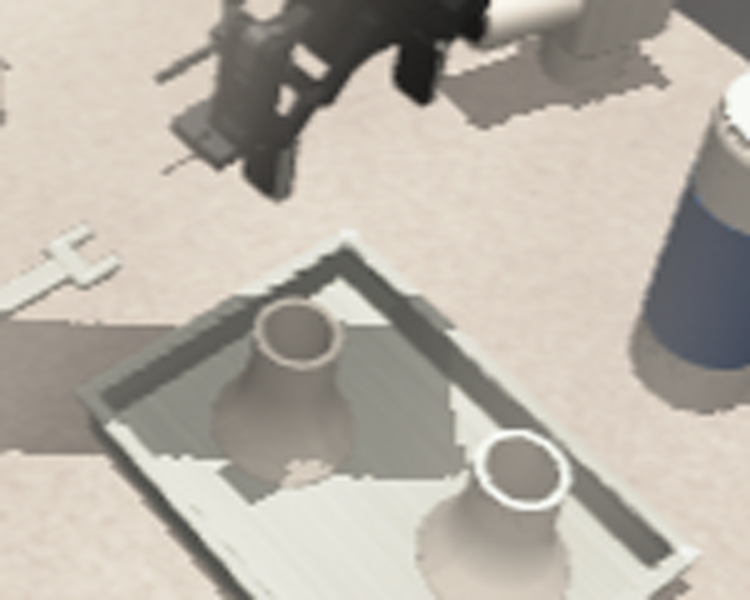

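The trumpet stands upright in the free half of the tray (rim at 297,333 in the crop). With the arm clear, I'll take a fresh view of the lug.

```bash
python3 - <<'E'
from h import *
s=ctrl.camera("side");t=ctrl.camera("top");crop(s,230,140,80,75,8,"pics/s8.png");crop(t,200,190,130,60,6,"pics/t8.png")
E
```

```text
(no output)
```

View pics/s8.png

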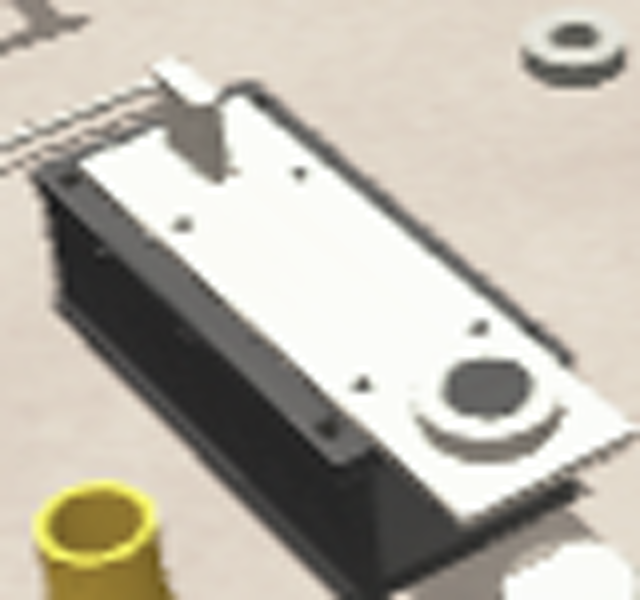

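View pics/t8.png

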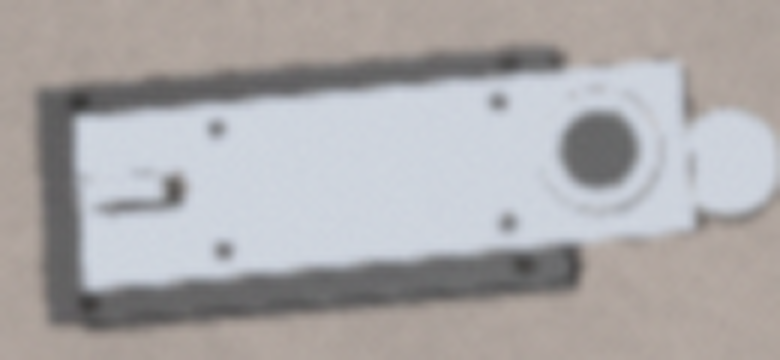

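```bash
python3 - <<'E'
from h import *
np.set_printoptions(precision=4,suppress=True)
S=lambda u,v:(230+(u+.5)/8-.5,140+(v+.5)/8-.5)
T=lambda u,v:(200+(u+.5)/6-.5,190+(v+.5)/6-.5)
for nm,n,f,ps in(("top holes","top",T,((216,128),(498,101),(507,222),(223,250))),("side holes","side",S,((300,173),(479,327),(361,384),(182,223))),("top corners","top",T,((73,113),(683,62),(698,230),(85,292))),("side cor","side",S,((245,95),(634,432),(468,521),(85,160)))):
    P=np.array([onz(n,*f(*p),.088) for p in ps]);d=(P[1]-P[0])+(P[2]-P[3]);print(nm,P.mean(0),np.degrees(np.arctan2(d[1],d[0])))
print("lug top side",onz("side",*S(186,82),.128))
# lug base near edge outer (faces -y) top: foot 
print("lug outer face, low corner at plate",onz("side",*S(217,184),.088),onz("side",*S(232,170),.088))
print("lug shadow corner top",onz("top",*T(183,205),.088),onz("top",*T(176,175),.128))
rt=np.array([onz("top",*T(*p),.08) for p in((40,90),(562,50),(578,287),(50,322))]);print(rt,rt.mean(0))
rs=np.array([onz("side",*S(*p),.08) for p in((40,180),(345,462),(572,358))]);print(rs)
E
```

```text
top holes [0.5249 0.1599 0.088 ] -85.7161074128039
side holes [0.5266 0.1603 0.088 ] -85.76616535809424
top corners [0.5253 0.1489 0.088 ] -85.99329754748292
side cor [0.5276 0.1477 0.088 ] -86.42146480872672
lug top side [0.5184 0.2585 0.128 ]
lug outer face, low corner at plate [0.5178 0.2392 0.088 ] [0.5276 0.2444 0.088 ]
lug shadow corner top [0.513  0.2414 0.088 ] [0.5229 0.236  0.128 ]
[[0.5686 0.3097 0.08  ]
 [0.5818 0.0678 0.08  ]
 [0.472  0.0618 0.08  ]
 [0.4615 0.3036 0.08  ]] [0.521  0.1857 0.08  ]
[[0.4618 0.2935 0.08  ]
 [0.4803 0.0661 0.08  ]
 [0.5842 0.0692 0.08  ]]
```

```bash
python3 -m jog '[-0.002,0.033,0,0,0,0,1, -0.002,0.033,0,0,0,0,1, -0.002,0.033,0,0,0,0,1, -0.002,0.033,0,0,0,0,1, -0.002,0.033,0,0,0,0,1, -0.002,0.033,0,0,0,0,1, -0.002,0.033,0,0,0,0,1, -0.002,0.033,0,0,0,0,1]'
python3 -m jog '[-0.002,0.033,0,0,0,0,1, -0.002,0.033,0,0,0,0,1, -0.002,0.033,0,0,0,0,1, -0.002,0.033,0,0,0,0,1, -0.002,0.033,0,0,0,0,1, -0.002,0.033,0,0,0,0,1, -0.002,0.033,0,0,0,0,1, 0,0.033,0,0,0,0,1]'
python3 -m jog '[-0.002,0.033,0,0,0,0,1, 0,0,0,0,0,0,1,0,0,0,0,0,0,1,0,0,0,0,0,0,1]'
python3 - <<'E'
from h import *
from scipy.spatial.transform import Rotation as R
st=ctrl.state();M=R.from_euler('xyz',st["tool_rot"]).as_matrix();print(M.round(4),st["position"],st["joint_positions"],np.degrees(np.arctan2(M[1,1],M[0,1])))
E
```

```text
time_s: 9.27
position: [0.5337, -0.0343, 0.2321]
tool_rot: [-1.53, 1.568, -3.032]
force: [-0.6, 0.1, -1.2]
gripper_width: 1.001
time_s: 9.93
position: [0.5195, 0.2292, 0.2319]
tool_rot: [-1.15, 1.567, -2.651]
force: [-0.1, -0.7, -0.3]
gripper_width: 1.002
time_s: 10.27
position: [0.5184, 0.26, 0.2322]
tool_rot: [-0.853, 1.568, -2.355]
force: [-0.1, 0.1, -0.2]
gripper_width: 1.002
[[-0.0023  0.9976  0.0691]
 [-0.0023  0.0691 -0.9976]
 [-1.     -0.0025  0.0022]] [0.51844944 0.26003052 0.23222009] [-0.87171094  0.36092433  0.38069367  1.83206293 -0.15743346  0.98142443
 -0.35589848] 3.9597089266218948
```

```bash
python3 -m jog '[0.0005,-0.0005,-0.015,0,0,0,1, 0,0,-0.025,0,0,0,1, 0,0,-0.025,0,0,0,1, 0,0,-0.02,0,0,0,1, 0,0,-0.015,0,0,0,1, 0,0,-0.008,0,0,0,1, 0,0,0,0,0,0,1,0,0,0,0,0,0,1]'
python3 - <<'E'
from h import *
s=ctrl.camera("side");crop(s,220,100,100,100,6,"pics/s9.png")
E
```

```text
time_s: 10.93
position: [0.52, 0.2593, 0.1259]
tool_rot: [-0.527, 1.57, -2.03]
force: [-1.3, 0.2, 1.1]
gripper_width: 1.001
```

View pics/s9.png

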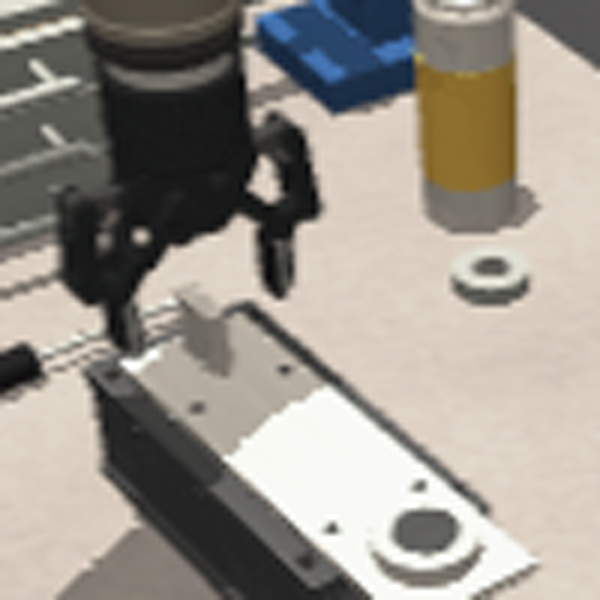

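The jaws straddle the lug symmetrically (lug top at about 205,300 in the crop). I'll go down 5 mm and close.

```bash
python3 -m jog '[0,0,-0.005,0,0,0,1,0,0,0,0,0,0,0.7,0,0,0,0,0,0,0.4,0,0,0,0,0,0,0.3,0,0,0,0,0,0,0.22,0,0,0,0,0,0,0.15,0,0,0,0,0,0,0.1,0,0,0,0,0,0,0]' 60
python3 -m jog '[0,0,0,0,0,0,0,0,0,0,0,0,0,0,0,0,0,0,0,0,0,0,0,0,0,0,0,0]' 60
python3 - <<'E'
from h import *
s=ctrl.camera("side");t=ctrl.camera("top");crop(s,220,100,160,120,5,"pics/s10.png");crop(t,200,150,180,100,4.4,"pics/t10.png")
E
```

```text
time_s: 11.65
position: [0.5199, 0.2606, 0.121]
tool_rot: [2.279, 1.57, 0.777]
force: [-1.0, 0.6, 2.9]
gripper_width: 0.13
time_s: 11.98
position: [0.5199, 0.2606, 0.1211]
tool_rot: [2.346, 1.57, 0.844]
force: [-0.9, 0.3, 4.2]
gripper_width: 0.126
```

View pics/s10.png

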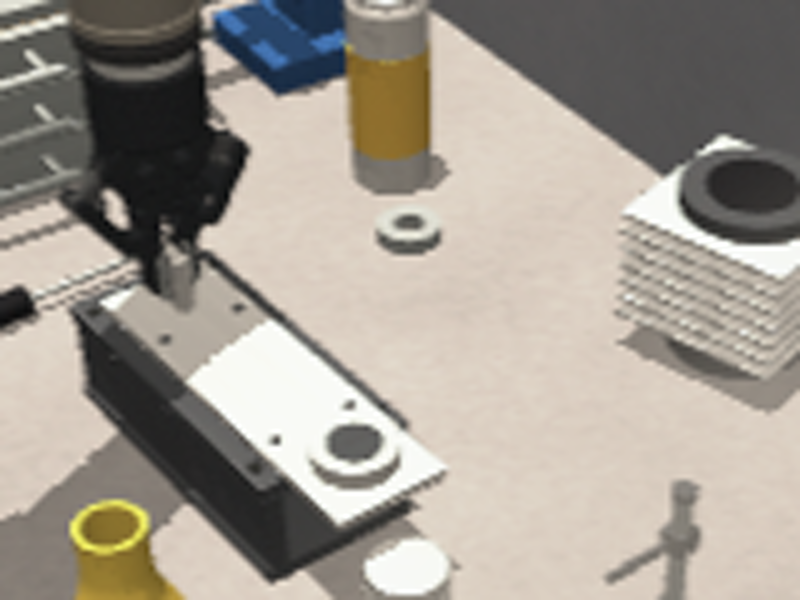

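View pics/t10.png

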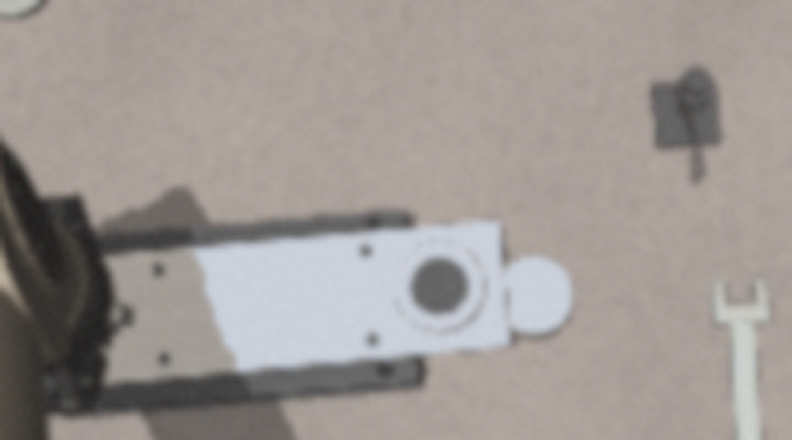

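The lug is gripped (opening 0.126, about 11 mm) and the plate hasn't shifted. I'll slide 108 mm first, then measure.

```bash
python3 -m jog '[0.0004,-0.006,-0.0005,0,0,0,0, 0.0007,-0.010,0,0,0,0,0, 0.0007,-0.010,0,0,0,0,0, 0.0007,-0.010,0,0,0,0,0, 0.0007,-0.010,0,0,0,0,0, 0.0007,-0.010,0,0,0,0,0, 0.0006,-0.008,0,0,0,0,0, 0,0,0,0,0,0,0]' 60
python3 -m jog '[0.0006,-0.008,0,0,0,0,0, 0.0007,-0.010,0,0,0,0,0, 0.0007,-0.010,0,0,0,0,0, 0.0007,-0.010,0,0,0,0,0, 0.0004,-0.006,0,0,0,0,0, 0,0,0,0,0,0,0,0,0,0,0,0,0,0]' 60
python3 - <<'E'
from h import *
from scipy.spatial.transform import Rotation as R
st=ctrl.state();M=R.from_euler('xyz',st["tool_rot"]).as_matrix();print(M.round(4),np.degrees(np.arctan2(M[1,1],M[0,1])))
s=ctrl.camera("side");t=ctrl.camera("top");crop(s,270,150,110,80,7,"pics/s11.png");crop(t,260,160,120,90,6.5,"pics/t11.png")
E
```

```text
time_s: 12.75
position: [0.5251, 0.1963, 0.121]
tool_rot: [2.181, 1.569, 0.679]
force: [-0.2, -1.5, 7.0]
gripper_width: 0.132
time_s: 13.33
position: [0.5283, 0.1529, 0.121]
tool_rot: [2.009, 1.568, 0.507]
force: [0.2, 0.8, 7.4]
gripper_width: 0.133
[[ 0.0021  0.9976  0.0689]
 [ 0.0012  0.0689 -0.9976]
 [-1.      0.0022 -0.001 ]] 3.948678872503788
```

View pics/s11.png

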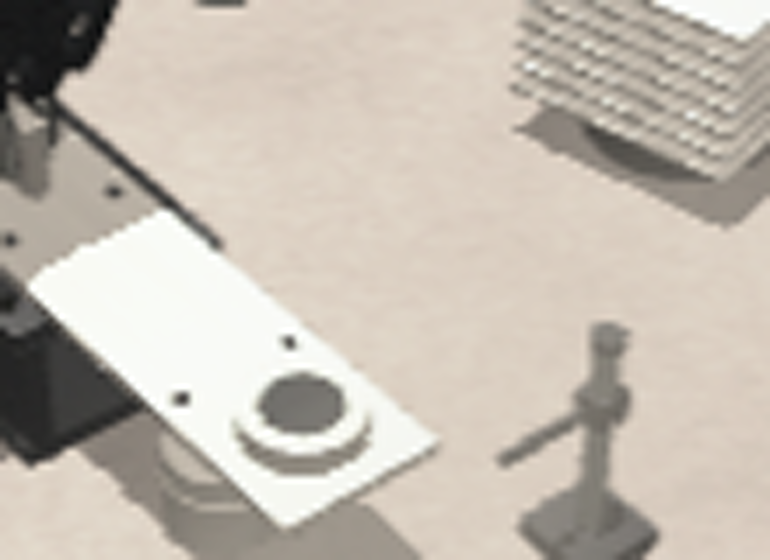

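View pics/t11.png

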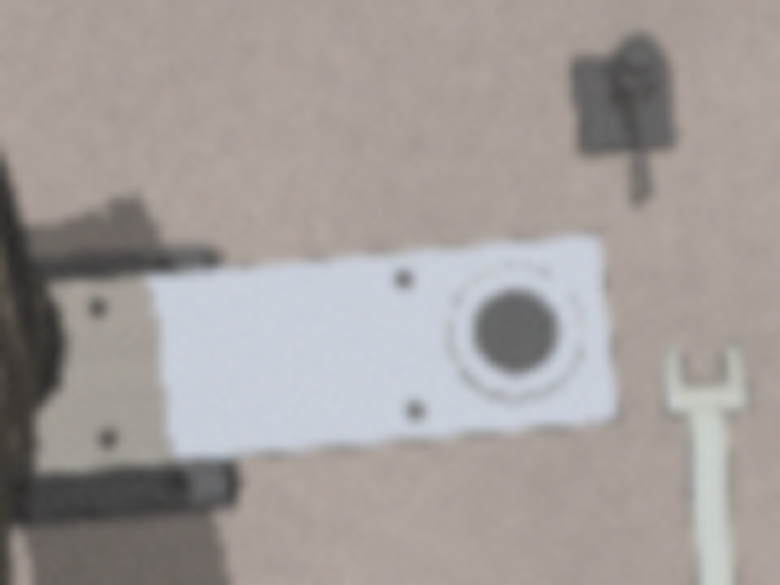

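```bash
cat > m.py <<'E'
from h import *
np.set_printoptions(precision=4,suppress=True)
t=ctrl.camera("top").astype(float).mean(2);s=ctrl.camera("side").astype(float).mean(2)
th=np.radians(4.0);u=np.array([np.sin(th),-np.cos(th),0]);v=np.array([np.cos(th),np.sin(th),0])
import sys
c0,c1,r0,r1=map(int,sys.argv[1:5])  # plate end search window in top view
pts=[]
for r in range(r0,r1):
    row=t[r,c0:c1];hi=row[:4].mean();lo=row[-4:].mean();m=(hi+lo)/2
    k=np.where((row[:-1]>=m)&(row[1:]<m))[0][-1];pts.append((c0+k+(row[k]-m)/(row[k]-row[k+1]),r))
P=np.array([onz("top",*p,.088) for p in pts]);print("end px",np.array(pts)[[0,-1]].ravel(),"along",(P@u)[:],"mean",np.median(P@u),"lat",(P@v)[[0,-1]])
# needle columns, top
for r in range(182,194):
    row=t[r,350:368];bg=np.median(t[r,[345,346,347,370,371,372]]);w=np.clip(bg-row-12,0,None)
    if w.sum()>10:
        c=350+(w*np.arange(18)).sum()/w.sum();q=onz("top",c,r,.084);print("needle",r,round(c,2),round(w.sum()),"along",q@u,"lat",q@v)
E
python3 m.py 347 362 198 222
python3 - <<'E'
from h import *
t=ctrl.camera("top").mean(2).astype(int);print(t[180:196,350:368])
E
```

```text
end px [351.9867 198.     354.1418 221.    ] along [0.135  0.1354 0.1352 0.1348 0.1341 0.1337 0.1337 0.1343 0.135  0.1356
 0.1357 0.1358 0.1356 0.1347 0.1342 0.1339 0.1339 0.1343 0.1349 0.1355
 0.1355 0.1353 0.1351 0.1345] mean 0.13495052256198176 lat [0.5687 0.5048]
needle 182 356.01 690 along 0.15085931441272135 lat 0.6129670043660908
needle 183 355.27 405 along 0.14852958879920544 lat 0.6103470585525854
needle 184 356.14 137 along 0.15066127662497353 lat 0.6073140909500658
needle 185 357.73 99 along 0.15477212336188945 lat 0.604098961209502
needle 186 357.87 110 along 0.1548612745236727 lat 0.6012594597499328
needle 187 358.01 100 along 0.15498008089773455 lat 0.5984189643497728
needle 188 358.1 113 along 0.1549356031964508 lat 0.5955954027407544
needle 189 358.19 114 along 0.15488691474371405 lat 0.592773988490531
needle 190 357.88 77 along 0.1537407055962567 lat 0.59005629234376
needle 191 357.71 29 along 0.1530113881074379 lat 0.5873016009716755
[[ 99  98 102 100 100  97  88  85  89  96  99  99 105 117 143 160 165 163]
 [101 100 100  97  99  97  92  84  89  95  99  98 105 119 1
[... 366 characters left out ...]
162 163 160 160 160 160]
 [164 163 164 162 160 158 144 123 114 121 143 160 162 162 160 158 159 161]
 [164 162 162 161 163 159 145 124 117 118 138 159 162 161 160 160 160 161]
 [163 161 161 161 164 160 144 121 113 118 140 158 163 162 162 161 162 164]
 [161 160 160 161 163 160 147 125 117 131 150 159 163 164 163 165 163 162]
 [161 162 162 163 164 164 154 138 134 147 158 161 164 162 163 162 161 161]
 [164 162 161 163 164 163 162 153 153 159 162 164 163 163 162 160 162 162]
 [163 163 160 163 162 164 163 162 162 162 163 163 164 165 161 161 162 162]
 [160 160 160 163 161 163 164 164 162 163 162 164 167 167 165 162 162 162]
 [159 157 156 160 161 163 163 165 163 162 162 164 166 165 164 164 162 162]]
```

```bash
python3 - <<'E'
from h import *
th=np.radians(4.0);u=np.array([np.sin(th),-np.cos(th),0]);v=np.array([np.cos(th),np.sin(th),0])
S=lambda a,b:(270+(a+.5)/7-.5,150+(b+.5)/7-.5)
for n,p,z in(("c1",(439,440),.088),("c2",(287,528),.088),("tip",(503,461),.084),("n",(570,418),.084),("n2",(540,436),.084)):
    q=onz("side",*S(*p),z);print(n,q,q@u,q@v)
E
```

```text
c1 [ 0.58537512 -0.09458504  0.088     ] 0.13518833594992496 0.5773512574486049
c2 [ 0.50639876 -0.10053526  0.088     ] 0.13561495720121178 0.4981522129402252
tip [ 0.60223897 -0.11601099  0.084     ] 0.15773845726711966 0.5926794248676802
n [ 0.64069354 -0.11169376  0.084     ] 0.15611420512052665 0.6313414792596964
n2 [ 0.62375619 -0.11306413  0.084     ] 0.15629974044906483 0.6143497935792629
```

Remaining distance is about 20 mm by the top view and 21 mm by the side view. I'll slide 16 mm and remeasure.

```bash
python3 -m jog '[0.0003,-0.004,0,0,0,0,0, 0.0003,-0.005,0,0,0,0,0, 0.0003,-0.004,0,0,0,0,0, 0.0002,-0.003,0,0,0,0,0,0,0,0,0,0,0,0,0,0,0,0,0,0,0,0,0,0,0,0,0,0]' 60
python3 m.py 350 371 198 222
python3 - <<'E'
from h import *
s=ctrl.camera("side");t=ctrl.camera("top");crop(s,290,180,80,60,9,"pics/s12.png");crop(t,300,160,80,65,9,"pics/t12.png")
E
```

```text
time_s: 14.17
position: [0.5295, 0.1387, 0.1212]
tool_rot: [2.364, 1.567, 0.863]
force: [-0.1, 5.4, 7.4]
gripper_width: 0.132
end px [357.2277 198.     358.0899 221.    ] along [0.1494 0.1492 0.1484 0.148  0.1479 0.1481 0.149  0.1496 0.1502 0.1504
 0.1509 0.1508 0.1503 0.1493 0.1487 0.1488 0.1491 0.1499 0.1611 0.1615
 0.1623 0.16   0.1462 0.1453] mean 0.14935413054420732 lat [0.5674 0.5038]
needle 182 356.01 679 along 0.15085295879594798 lat 0.612967595320343
needle 183 355.24 415 along 0.14843023514488465 lat 0.6103562956284397
needle 184 356.03 152 along 0.15034186210193648 lat 0.607343784344807
needle 185 357.74 100 along 0.15480238776902897 lat 0.604096148065809
needle 186 357.86 100 along 0.15485281570109063 lat 0.601260245933998
needle 187 358.05 104 along 0.15506774315432198 lat 0.5984108176527295
needle 188 358.16 112 along 0.1551019032629671 lat 0.5955799496282732
needle 189 358.13 113 along 0.15472194386903027 lat 0.5927893164896236
needle 190 357.86 80 along 0.15370694176693978 lat 0.5900594291273311
needle 191 357.66 28 along 0.15286363309975007 lat 0.5873153265218063
```

View pics/s12.png

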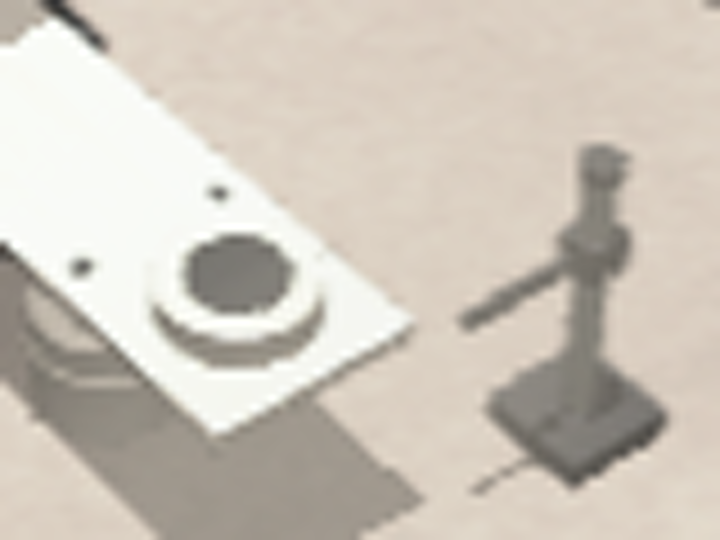

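View pics/t12.png

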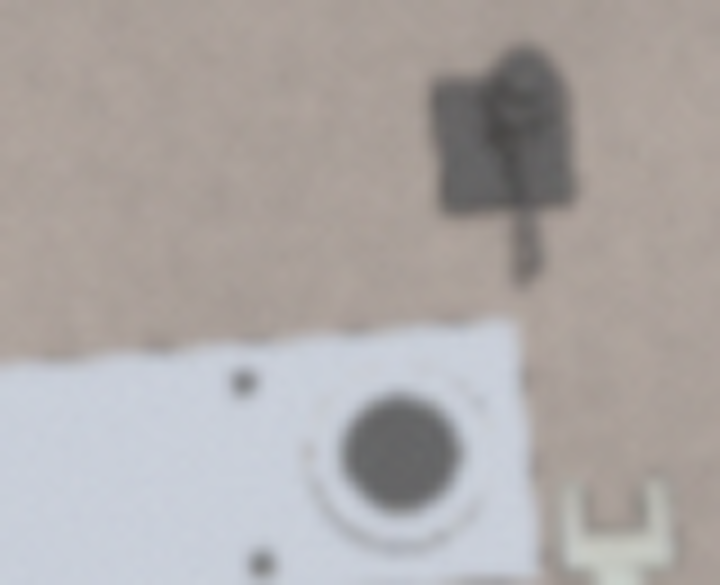

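```bash
python3 - <<'E'
from h import *
th=np.radians(4.0);u=np.array([np.sin(th),-np.cos(th),0]);v=np.array([np.cos(th),np.sin(th),0])
S=lambda a,b:(290+(a+.5)/9-.5,180+(b+.5)/9-.5)
for n,p,z in(("c1",(412,321),.088),("c2",(218,437),.088),("tip",(466,322),.084),("n",(555,267),.084),("n2",(510,295),.084)):
    q=onz("side",*S(*p),z);print(n,q,q@u,q@v)
print([ -I[n]["extrinsics"][:3,:3].T@I[n]["extrinsics"][:3,3] for n in I])
E
```

```text
c1 [ 0.58580891 -0.10860626  0.088     ] 0.14920566139972496 0.5768059173550191
c2 [ 0.50711061 -0.11523014  0.088     ] 0.15032369136724355 0.4978372703077797
tip [ 0.60224843 -0.11555101  0.084     ] 0.15728026435920983 0.5927209562732024
n [ 0.64139565 -0.11185149  0.084     ] 0.15632052167840838 0.6320308751878776
n2 [ 0.62136817 -0.11380796  0.084     ] 0.156875182673574 0.6119157077012
[array([ 0.12616938, -0.6759571 ,  0.81508858]), array([ 0.40350549, -0.02521786,  1.33302205])]
```

```bash
python3 -m jog '[0.0001,-0.002,0,0,0,0,0, 0.0002,-0.002,0,0,0,0,0, 0.0001,-0.002,0,0,0,0,0,0,0,0,0,0,0,0,0,0,0,0,0,0,0,0,0,0,0,0,0,0]' 60
python3 m.py 352 369 198 212
python3 - <<'E'
from h import *
s=ctrl.camera("side");t=ctrl.camera("top");crop(s,290,180,80,60,9,"pics/s13.png")
E
```

```text
time_s: 14.87
position: [0.5299, 0.1333, 0.1213]
tool_rot: [2.452, 1.567, 0.952]
force: [-0.1, 6.5, 7.6]
gripper_width: 0.131
end px [359.2946 198.     360.6078 211.    ] along [0.1551 0.1549 0.1544 0.1538 0.1533 0.1532 0.1535 0.154  0.1549 0.1557
 0.1563 0.1563 0.1557 0.155 ] mean 0.15491574211971493 lat [0.5668 0.5306]
needle 182 355.97 668 along 0.15074957983987297 lat 0.6129772076421465
needle 183 355.19 401 along 0.14830147831376048 lat 0.6103682663669495
needle 184 356.08 140 along 0.15048640109403652 lat 0.6073303477192362
needle 185 357.77 102 along 0.15486605840616 lat 0.6040902297390285
needle 186 357.89 107 along 0.15492741311647065 lat 0.6012533126641831
needle 187 358.04 106 along 0.15505665735046673 lat 0.5984118478872797
needle 188 358.16 110 along 0.15509959377990204 lat 0.5955801642325264
needle 189 358.12 117 along 0.1547104691979331 lat 0.5927903826399276
needle 190 357.88 78 along 0.15374218860236905 lat 0.5900561545670533
needle 191 357.64 27 along 0.1528054143734801 lat 0.5873207346907642
```

View pics/s13.png

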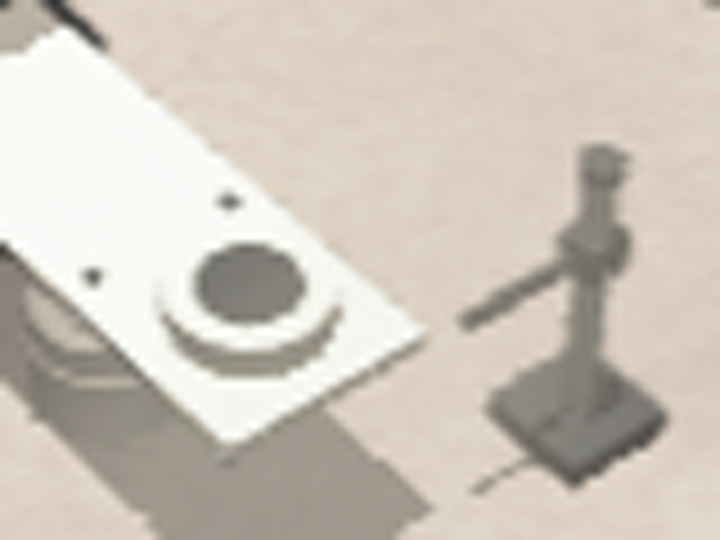

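```bash
python3 - <<'E'
from h import *
th=np.radians(4.0);u=np.array([np.sin(th),-np.cos(th),0]);v=np.array([np.cos(th),np.sin(th),0])
S=lambda a,b:(290+(a+.5)/9-.5,180+(b+.5)/9-.5)
im=ctrl.camera("side").astype(float).mean(2)
# top-face end edge: scan image columns for last bright->darker crossing
pts=[]
for c in range(319,335):
    col=im[215:236,c];
    k=[i for i in range(len(col)-1) if col[i]>=228>col[i+1]]
    if k: k=k[-1];pts.append((c,215+k+(col[k]-228)/(col[k]-col[k+1])))
P=np.array([onz("side",*p,.088) for p in pts]);print("edge along",(P@u).round(4),"lat",(P@v).round(3))
# needle centre line
for c in range(341,352):
    col=im[204:222,c];bg=np.median(np.r_[col[:3],col[-3:]]);w=np.clip(bg-col-15,0,None)
    if w.sum()>20:
        r=204+(w*np.arange(18)).sum()/w.sum();q=onz("side",c,r,.084);print(c,round(r,2),round(w.sum()),(q@u).round(4),(q@v).round(4))
print(ctrl.state()["time_s"],ctrl.state()["position"],ctrl.state()["force"])
E
```

```text
edge along [0.154  0.1538 0.1541 0.1538 0.1546 0.1538 0.1547 0.154  0.1537 0.1543
 0.1539 0.1548 0.1541 0.1539 0.1541 0.1539] lat [0.513 0.517 0.52  0.524 0.527 0.531 0.534 0.538 0.542 0.545 0.549 0.552
 0.557 0.56  0.564 0.568]
341 215.19 93 0.1563 0.5924
342 215.0 170 0.1575 0.5951
343 214.46 150 0.1576 0.5988
344 213.94 181 0.1578 0.6025
345 213.14 179 0.1571 0.6069
346 212.79 199 0.1579 0.6101
347 212.96 188 0.1602 0.612
348 213.44 196 0.1634 0.6129
349 213.75 242 0.1662 0.6143
350 214.32 264 0.1697 0.615
351 214.12 167 0.1709 0.6178
15.1167 [0.52988712 0.13330138 0.12127317] [-0.43244737  6.62533359  8.1938766 ]
```

```bash
python3 - <<'E'
from h import *
S=lambda a,b:(290+(a+.5)/9-.5,180+(b+.5)/9-.5)
for p in((474,491),(500,476),(530,458)):
    q=onz("side",*S(*p),0);print("shadow",q,"top px",proj("top",q))
for x in(.600,.610,.62,.63): 
    a=np.array([x,-.1140+ (x-.6)*.07,.084]);print(a,proj("top",a),proj("side",a))
t=ctrl.camera("top");s=ctrl.camera("side")
crop(t,335,165,45,45,13,"pics/t14.png");crop(s,325,190,45,45,13,"pics/s14.png")
E
```

```text
shadow [ 6.10251218e-01 -1.16481394e-01  1.11022302e-16] top px [357.36796045 190.76614014]
shadow [ 6.21648681e-01 -1.16069002e-01  1.11022302e-16] top px [357.10723941 186.97413875]
shadow [ 0.63513263 -0.11533792  0.        ] top px [356.71773245 182.50130246]
[ 0.6   -0.114  0.084] [358.51334169 189.75193254] [340.37966762 215.33088025]
[ 0.61   -0.1133  0.084 ] [358.14638773 186.20579141] [342.99722818 213.79784778]
[ 0.62   -0.1126  0.084 ] [357.78024124 182.66745342] [345.59092089 212.27879405]
[ 0.63   -0.1119  0.084 ] [357.41489955 179.13689284] [348.16107071 210.77352873]
```

View pics/t14.png

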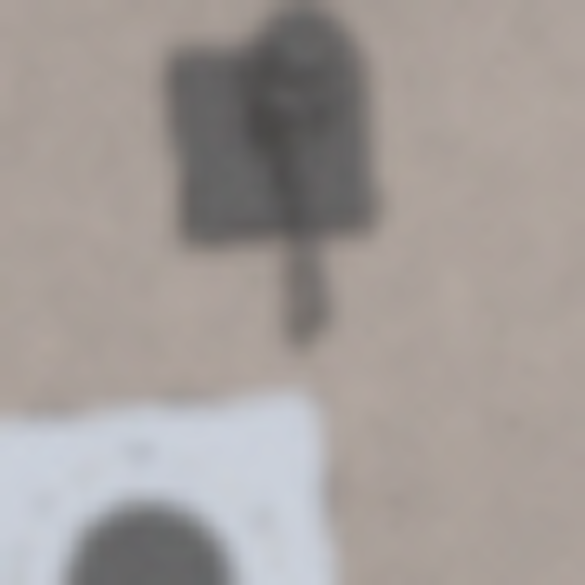

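View pics/s14.png

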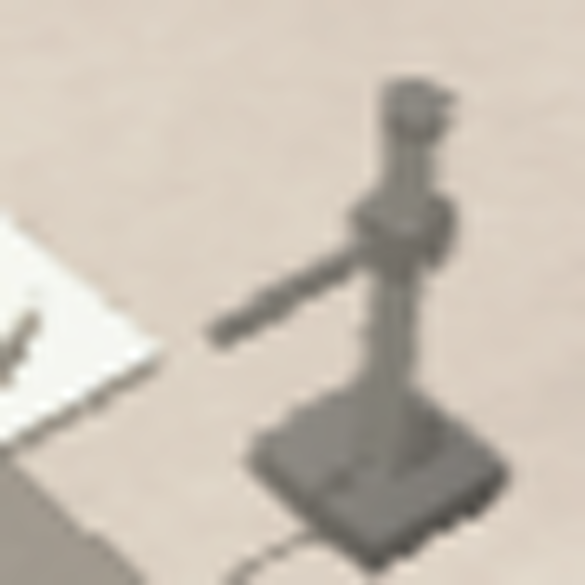

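The top view shows the needle's shadow on the bench just left of the needle (about column 357 against 358–359), so it biases that centroid inward. I'll cross-check with the gauge's foot, whose centre lies at the same y as the tip.

```bash
python3 - <<'E'
from h import *
np.set_printoptions(precision=4,suppress=True)
th=np.radians(4.0);u=np.array([np.sin(th),-np.cos(th),0]);v=np.array([np.cos(th),np.sin(th),0])
T=lambda a,b:(335+(a+.5)/13-.5,165+(b+.5)/13-.5);S=lambda a,b:(325+(a+.5)/13-.5,190+(b+.5)/13-.5)
for z in(.008,.012):
  print("z",z)
  for p in((180,48),(188,242),(378,235)): q=onz("top",*T(*p),z);print("top",q@u,q@v)
  for p in((248,455),(372,555),(508,472)): q=onz("side",*S(*p),z);print("side",q@u,q@v)
print("col top",onz("side",*S(415,95),.12)@u,onz("side",*S(415,95),.12)@v, onz("top",*T(308,45),.12)@u,onz("top",*T(308,45),.12)@v)
t=ctrl.camera("top").astype(float).mean(2)
# fit rows: two gaussian-blurred bars (needle, shadow) 
from scipy.optimize import least_squares
from scipy.special import erf
x=np.arange(350,368)
bar=lambda c,w,s:.5*(erf((x-c+w/2)/s/1.414)-erf((x-c-w/2)/s/1.414))
for r in(186,187,188,189):
    f=lambda p:p[0]-p[1]*bar(p[2],1.45,p[5])-p[3]*bar(p[4],1.45,p[5])-t[r,350:368]
    for sh in (357.1,):
        o=least_squares(f,[161,70,359,50,sh,.8],bounds=([150,40,357,20,356.6,.5],[170,90,361,70,358,1.3]));print(r,o.x,o.cost,onz("top",o.x[2],r,.084)@u)
E
```

```text
z 0.008
top 0.13846330162651127 0.6692110006676549
top 0.13584487257563418 0.624354931130148
top 0.17896338225124545 0.621965998188059
side 0.13701128693116252 0.6251181578629987
side 0.17874244305564638 0.6263864744127583
side 0.17934387098403257 0.6695832657128384
z 0.012
top 0.13820621986005985 0.6684006065033726
top 0.1355956953690941 0.6236799492616191
top 0.17858403812538245 0.6212982280725308
side 0.1397178069406936 0.6224101106149464
side 0.1812421398887655 0.6236721412794856
side 0.18184058708893605 0.6666548455899594
col top 0.15385665958089473 0.6514065577450036 0.15794446966082124 0.6446771055766936
186 [162.2065  65.9248 358.5552  51.581  357.0236   0.9732] 19.00342353485178 0.15676588264998015
187 [161.8139  59.745  358.8992  57.0253 357.0954   0.853 ] 14.555785663298089 0.15743104381996006
188 [161.6912  62.0362 359.0294  52.9809 357.1839   0.7883] 7.314442091827764 0.15750467092557086
189 [162.7144  63.2611 359.0194  65.8376 357.2432   0.9007] 8.365959717169721 0.1571905263703076
```

The foot centre (0.1574), the shadow-separated needle fit (0.1572) and the side view (0.1574) all agree. The plate end is at about 0.1548, so 2.6 mm remain.

```bash
python3 -m jog '[0.0001,-0.0014,0,0,0,0,0, 0.0001,-0.0013,0,0,0,0,0, 0,0,0,0,0,0,0,0,0,0,0,0,0,0]' 60
python3 -m jog '[0,0,-0.0007,-0.002,0,0,0, 0,0,-0.0008,-0.002,0,0,0, 0,0,0,0,0,0,0,0,0,0,0,0,0,0]' 80
cat > m2.py <<'E'
from h import *
from scipy.spatial.transform import Rotation as R
th=np.radians(4.0);u=np.array([np.sin(th),-np.cos(th),0])
im=ctrl.camera("side").astype(float).mean(2);t=ctrl.camera("top").astype(float).mean(2)
pts=[]
for c in range(320,336):
    col=im[215:236,c];k=[i for i in range(len(col)-1) if col[i]>=228>col[i+1]]
    if k: k=k[-1];pts.append((c,215+k+(col[k]-228)/(col[k]-col[k+1])))
print("side",np.median([onz("side",*p,.088)@u for p in pts]))
a=[]
for r in range(198,212):
    row=t[r,352:370];m=(row[:4].mean()+row[-4:].mean())/2;k=np.where((row[:-1]>=m)&(row[1:]<m))[0][-1];a.append(onz("top",352+k+(row[k]-m)/(row[k]-row[k+1]),r,.088)@u)
print("top",np.mean(a),np.array(a).round(4))
s=ctrl.state();print(s["position"],s["force"],s["torque"],R.from_euler('xyz',s["tool_rot"]).as_matrix()[:,0])
E
python3 m2.py
```

```text
time_s: 15.6
position: [0.5301, 0.1309, 0.1213]
tool_rot: [2.485, 1.566, 0.985]
force: [-0.8, 6.2, 8.4]
gripper_width: 0.13
time_s: 15.93
position: [0.5301, 0.1311, 0.121]
tool_rot: [1.728, 1.568, 0.228]
force: [-4.2, 7.0, 22.0]
gripper_width: 0.126
side 0.1557899064206582
top 0.15884658401238538 [0.1573 0.1574 0.1573 0.1569 0.1562 0.1558 0.1558 0.1562 0.1578 0.1598
 0.161  0.1643 0.1689 0.1592]
[0.53012871 0.13106544 0.12103847] [-5.46416429  6.34705907 20.52559273] [ 1.2617467   1.35509448 -0.03264986] [ 2.44577159e-03  6.08608666e-04 -9.99996824e-01]
```

```bash
python3 -m jog '[0.0001,-0.001,0,0,0,0,0, 0,0,0,0,0,0,0,0,0,0,0,0,0,0,0,0,0,0,0,0,0]' 80
python3 m2.py
python3 - <<'E'
from h import *
s=ctrl.camera("side");t=ctrl.camera("top");crop(s,220,110,240,170,3.3,"pics/s15.png");crop(t,200,140,300,120,2.6,"pics/t15.png")
E
```

```text
time_s: 16.37
position: [0.5301, 0.131, 0.121]
tool_rot: [2.101, 1.568, 0.602]
force: [-5.1, 9.4, 20.9]
gripper_width: 0.123
side 0.15578884298483114
top 0.15885867704561027 [0.1571 0.1574 0.1572 0.1568 0.1563 0.156  0.1557 0.1562 0.1577 0.1597
 0.1617 0.1624 0.1708 0.1591]
[0.53012153 0.1310156  0.1210407 ] [-5.82585217  8.8668597  21.35866251] [ 1.6949129   1.27792939 -0.1743571 ] [ 0.00235794  0.00159629 -0.99999595]
```

View pics/s15.png

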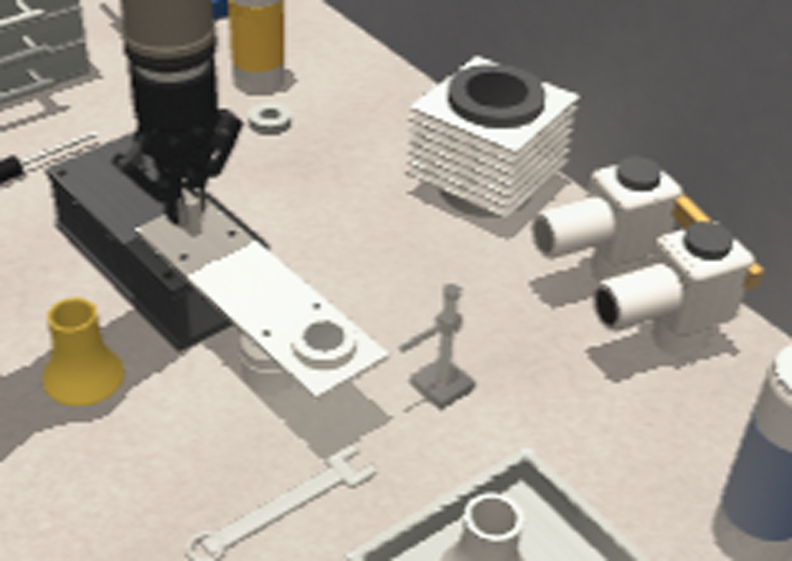

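View pics/t15.png

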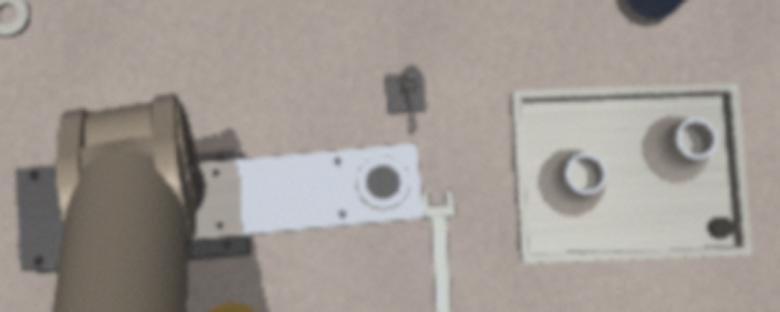

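The trumpet stands in the tray, the plate lies flat, and its end is level with the needle to within about 1 mm. I'll relieve the stored sideways push, check, and hand in.

```bash
python3 -m jog '[0,0.0007,0,0,0,0,0, 0,0,0,0,0,0,0,0,0,0,0,0,0,0,0,0,0,0,0,0,0,0,0,0,0,0,0,0,0,0,0,0,0,0,0]' 80
python3 m2.py; python3 -c "
from rig import ctrl
print(ctrl.hand_in())"
```

```text
time_s: 17.07
position: [0.5301, 0.131, 0.121]
tool_rot: [1.874, 1.568, 0.375]
force: [-5.6, 7.3, 20.4]
gripper_width: 0.127
side 0.15579020541712346
top 0.15940939208252344 [0.1572 0.1573 0.1572 0.1569 0.1562 0.1559 0.1556 0.1563 0.1578 0.1597
 0.1614 0.1703 0.1712 0.1587]
[0.53011386 0.13103086 0.12102667] [-5.55329346  7.06088471 21.8896135 ] [ 1.42994846  1.33535319 -0.03550073] [ 2.27739118e-03  8.99048087e-04 -9.99997003e-01]
the job is handed in; nothing more can be done
None
```

The job is done and handed in at about 17 s. The trumpet stands upright, flare down, in the free half of the tray. The plate is slid about 130 mm out, and the fingers grip its lug at 80 N and press down with about 20 N.

- **Level with the needle:** distances along the slide put the needle at about 157.3 mm and the plate end at about 157 mm.
- **Disagreement between checks:** the side view alone reads the plate end at 155.8 mm, about 1.5 mm short. The arm's travel from the plate's starting position reads it at about 158 mm. In the last top-view reading, the wrench spoiled the rows furthest from the needle, so I used only the clean rows.
- **Needle reading corrected:** my first top-view needle position was about 2 mm off because of the needle's shadow. I corrected it using the stand's foot and a fit that separates needle from shadow.
- **Last nudge did nothing:** a final 1 mm push stuck on friction and did not move the plate, so I eased 0.7 mm of it back before handing in.
- **Other things:** in the last pictures the stand, spare trumpet, bush, piston and wrench looked unmoved, and so did the driver as far as it showed. I saw no contact with the stand.

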